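Set the product selector to the orange label

ROBOT

A 6-joint arm with a two-finger parallel gripper is mounted at the origin on a cart in front of the work surface, level with it; the furniture and walls round the work are solid. World frame = base frame: x ahead of the robot, y to its left, z up, the work surface at z = 0. Lengths are in mm, angles in rad, forces in N, time in s.
With the tool pointing down it reaches from about 350 to 975 mm from the base axis. Payload 7.1 kg.
Tool frame: the origin (TCP) lies on the mounting face of the last link; the fingertips stand 182 mm ahead of it and the grasp point (between the pads) lies 163 mm ahead of it (ctrl.tcp_to_tips is the distance from the TCP to the fingertips, in mm); z points along the fingers, y is the direction in which the jaws open and shut (so a half turn about z gives the same grasp; the last joint's range is limited). The gripper opens to 88 mm and grips with 3 to 60 N. Pads are 20 mm wide; open, the fingers measure 115 mm over their backs; the gripper's body (75 mm by 178 mm) begins 61 mm behind the grasp point.
Start: joints at [-1.14, 0.423, 1.63, -0, 1.089, -0.019], TCP at [271.756, -562.81, 404.675] pointing down, gripper open.
Joint ranges: [-3, 3], [-0.9, 2.11], [0.09, 2.58], [-1.31, 4.45], [0.11, 2.69], [-2.54, 2.54]. Speed limits (rad/s): [2.39, 2.39, 3.01, 3.14, 3.14, 3.14].

INTERFACE

Orientations are given as a rotation vector (axis times angle).
In Python, from workcell import ctrl gives the robot as it stands. The module is installed in compiled form; this text tells all that it offers.
- The arm moves only by the tool send_rows, never from a script. Its argument "commands" is a list of rows, each an object with "translation": the shift along the world's x, y, z normalised to -1 to 1, where 1 is 0.1 m, a list of three; "twist": the turn, a rotation vector about the world's x, y, z normalised to -1 to 1, where 1 is 0.5 rad, a list of three. A call has exactly 10 rows; each row is the pose to reach, as a shift and turn from the pose commanded when the call began; what a row does not reach only later rows make up. A row lasts 1/10 s, in which the tool goes at most 50 mm and 8.59 degrees, less where a joint would pass 70% of its speed; a pose out of reach is approached as far as the arm can. A call with a number of a shift or a turn outside -1 to 1 is refused whole. A call with a gripper value outside its range is refused whole. "grip" is the closure, from -1 (fully open) to 1 (shut), set as the call begins (left out, the last holds). The fingers move at their own pace and stop on an object; the grip force is fixed at half the most. Time passes only in rows, so rows that repeat a pose let the fingers close, or fill a call up. It gives the time, the measured TCP pose, the force and the opening at its end, in the units of the state.
- ctrl.get_obs(): the state, without advancing time (a new reading comes with each control period).
- ctrl.get_image(name): name is "side" or "top"; returns a dict with "img" (400x640x3 uint8, red, green, blue), "intrinsics" (3x3 intrinsics, pixels), "cam_to_world" (4x4, takes a point from camera to world coordinates). Camera axes: x right, y down, z forward; pixel columns grow to the right and rows downward; lengths in mm; the calibration is good to about 2 mm. A picture is of the moment at which its call begins. There is no depth.
- ctrl.close_job(): hands the job in, once; it reports no verdict.
The state is a dict: "t": time; "qpos": joint angles; "qvel": joint speeds; "joint_torque": joint torques, N m; "ee_pos": TCP position; "orientation": TCP orientation; "ft_force": force on the tool from outside, world axes, zero at the start; "moment": the same for the moment, N m; "width": finger opening in mm.
Only numpy, scipy, OpenCV 4.12 (cv2) and the standard library are available. Lean on these libraries where they do the work, as an engineer would, in place of code of your own. Each camera call takes 0.05 s, during which the arm holds its last target. There are 200 camera calls.

TASK

The next batch is the spicy one: push the upright tab of the black dial round until its pointer points squarely at the orange label, wherever that label sits, and only then press the yellow button in the middle of the dial well down to confirm and let it come up again. Only push with the fingertips: do not grip the tab or force anything, never press the button while the dial points elsewhere, and leave the loose things on the table where they are.

Things in the scene. Friction and masses are not known exactly. Their poses are not given: they have to be found in the camera images.
- selector: Round grey product selector unit, fixed to the table: base 170 mm dia, 20 mm high. Origin: centre of its underside, on the dial's axis; z up. Its -x axis is the direction of dial value 0 (a black tick without label). Four label discs lie on its top face round the dial, on a circle of radius 69 mm, in the directions of dial values -2.2, -1.1, 1.1 and 2.2 rad; which colour lies in which of these places varies.
- dial (a joint): Black dial, 100 mm dia, 10 mm thick (its top at z = 30 mm), turning about the vertical axis through the selector's origin. Value = angle of its pointer in rad, 0 towards the selector's -x axis, growing anticlockwise seen from above; end stops at -2.75 and 2.75. It has no clicks: friction (0.12 N m, about 2.7 N pushed at the tab) makes it stay where it is left. It is turned by pushing sideways on its one upright tab.
- dial_tab (a point): Centre of the top of the dial's aluminium tab, 44 mm from the axis, at z = 66 mm. The tab is a fin standing on the dial: 16 mm along the radius (36 to 52 mm from axis, white line on its outer face), 8 mm thick across it, 36 mm tall from z = 30 mm; a foot 14 mm wide and 4 mm high round its bottom. The pointer (white nib) is in the tab's direction.
- dial_aim (a point): Point that the pointer aims at: on the line from the axis through the tab, 69 mm from the axis (on the circle of the label centres), z = 20 mm.
- confirm (a joint): Yellow round confirm button, 24 mm dia, in the hub of the dial, on its axis. Value = depth pressed in m, 0 to 0.006; sprung (1.5 N to start, 5 N fully down), comes up by itself, pushed straight down. It does not turn with the dial.
- confirm_top (a point): Centre of the top of the yellow button, on the dial's axis, z = 40 mm when up (10 mm above the dial).
- label_orange: Orange label disc with a small raised nut sign, 23 mm dia, 2.5 mm thick, fixed on the selector's top face. Origin: centre of its underside, z = 20 mm.
- label_blue: Blue label disc with a small raised nut sign, 23 mm dia, 2.5 mm thick, fixed on the selector's top face. Origin: centre of its underside, z = 20 mm.
- label_green: Green label disc with a small raised nut sign, 23 mm dia, 2.5 mm thick, fixed on the selector's top face. Origin: centre of its underside, z = 20 mm.
- label_white: White label disc with a small raised nut sign, 23 mm dia, 2.5 mm thick, fixed on the selector's top face. Origin: centre of its underside, z = 20 mm.
- spicy_can: Clear lidded can of orange nuts, 70 dia x 45 high, standing at the back of the table (mm), loose; a bystander. Origin: centre of its underside.
- marker: Green and white marker pen lying down, 135 long, 16 thick (mm), loose; a bystander. Origin: centre of its underside.
- counter: Round steel tally counter, 52 x 45 x 17 high (mm), loose; a bystander. Origin: centre of its underside.
- seal_pad_a: Small brown pad block, 25 x 42 x 11 high, left of the selector (mm), loose; a bystander. Origin: centre of its underside.
- seal_pad_b: Small brown pad block, 25 x 42 x 9 high, right of the stamp pad tin (mm), loose; a bystander. Origin: centre of its underside.
- stamp: Wooden hand stamp with a turned knob, 27 x 48 x 62 high, at the back (mm), loose; a bystander. Origin: centre of its underside.

How it is judged (in metres and radians):
On the way, in this order (a step that is already met when the one before it is completed fails the run):
1. the pointer is set on the orange label (horizontal distance between dial_aim and label_orange below 0.009 m and velocity of joint dial between -0.1 and 0.1 rad/s), for 0.3 s.
2. the yellow button is pressed well down with the pointer on orange (horizontal distance between dial_aim and label_orange below 0.009 m and value of joint confirm above 0.004 m), for 0.05 s.
3. the button has come up again (value of joint confirm below 0.001 m), for 0.2 s.
At the end, for the whole second after the job is handed in: The aim point of the pointer is within 9 mm (about 7.5 degrees) of the centre of the orange label, the dial is still, and the yellow button, having been pressed at least 4 mm after the dial was set, is up again (less than 1 mm down) (horizontal distance between dial_aim and label_orange below 0.009 m and value of joint confirm below 0.001 m and velocity of joint dial between -0.05 and 0.05 rad/s); the robot touches nothing.
It fails at once if the button is pressed (over 3 mm) while the pointer is more than 12 mm off the orange label (value of joint confirm above 0.003 m and horizontal distance between dial_aim and label_orange above 0.012 m).
It fails at once if the fingers grip or force the selector with more than 35 N (contact force between the fingers and selector above 35 N).
It fails at once if a loose thing is moved or lifted by more than 15 mm (distance of any of spicy_can, marker, counter, seal_pad_a, seal_pad_b, stamp from where it was at the start of the episode above 0.015 m).
It also fails if it takes over 51 s, if anything falls off the work surface, if the arm or the gripper's body presses on something with over 40 N, if the wrist force passes 120 N, or if a joint passes its speed limit or range.

## Working session

There is one attempt and no reset: what is moved stays moved. The work goes in short steps, Python scripts to look and compute and a tool call to move; the robot and the scene stay as the last step left them, time stands still between calls to the robot, and variables do not carry over. Pictures are saved under pics/ and viewed, about 8 in all and at most 12, crops included, and the job is handed in when it is done.

Besides the shell and the picture viewer there is one more tool, called after "Emit:" as name(argument=value, ...) on one line, values as JSON. send_rows: Moves the arm, as the interface text tells. Its arguments: {"type":"object","properties":{"commands":{"type":"array","items":{"type":"object","properties":{"translation":{"type":"array","items":{"type":"number"}},"twist":{"type":"array","items":{"type":"number"}}}}},"grip":{"type":"number"}},"required":["commands"]}

```bash
mkdir -p pics; cat > h.py <<'E'
import numpy as np, cv2
from workcell import ctrl
def ray(im,u,v,z):
    K=np.array(im["intrinsics"]);T=np.array(im["cam_to_world"])
    d=T[:3,:3]@np.linalg.inv(K)@np.array([u,v,1.]);o=T[:3,3]
    return (o+d*(z-o[2])/d[2])
def proj(im,p):
    K=np.array(im["intrinsics"]);T=np.linalg.inv(np.array(im["cam_to_world"]))
    q=K@(T[:3,:3]@np.array(p,float)+T[:3,3]);return q[:2]/q[2]
def snap(n,f):
    im=ctrl.get_image(n);cv2.imwrite(f,im["img"][:,:,::-1]);np.save(f[:-4]+'.npy',im,allow_pickle=True);return im
E
python3 - <<'E'
from h import *
for n in("top","side"):
    im=snap(n,f"pics/{n}0.png");print(n,np.round(im["cam_to_world"],3).tolist(),np.array(im["intrinsics"]).tolist())
print(ctrl.get_obs(), ctrl.tcp_to_tips)
E
```

```text
top [[0.125, -0.967, 0.223, 225.676], [-0.992, -0.122, 0.027, 219.356], [0.001, -0.225, -0.974, 1189.575], [0.0, 0.0, 0.0, 1.0]] [[518.5850681318817, 0.0, 318.19083192547066], [0.0, 518.5850681318817, 199.11616781832464], [0.0, 0.0, 1.0]]
side [[-0.931, -0.223, 0.289, 211.895], [-0.365, 0.55, -0.751, 893.873], [0.008, -0.805, -0.593, 603.785], [0.0, 0.0, 0.0, 1.0]] [[425.52082335934864, 0.0, 321.20547011569124], [0.0, 425.52082335934864, 199.3996491593578], [0.0, 0.0, 1.0]]
{'t': 0.1, 'qpos': array([-1.13999878e+00,  4.23753164e-01,  1.63060924e+00,  2.05048326e-05,
        1.08858937e+00, -1.90023539e-02]), 'qvel': array([ 0.00113345, -0.00249861, -0.00114078,  0.00038602,  0.00023278,
       -0.00099613]), 'joint_torque': array([-1.35926541e-03, -5.45622861e+01, -2.74326146e+01,  6.45035715e-02,
        1.88398099e-02, -3.68211965e-05]), 'ee_pos': array([ 271.65940018, -562.59300755,  403.98799232]), 'orientation': array([-3.06117890e+00, -7.00290816e-01,  4.08373342e-04]), 'ft_force': array([-0.54390418, -0.0049182 ,  0.21672094]), 'moment': array([-0.04600445,  0.00648301,  0.01073841]), 'width': 87.77209101840965} 182.0
```

View pics/top0.png

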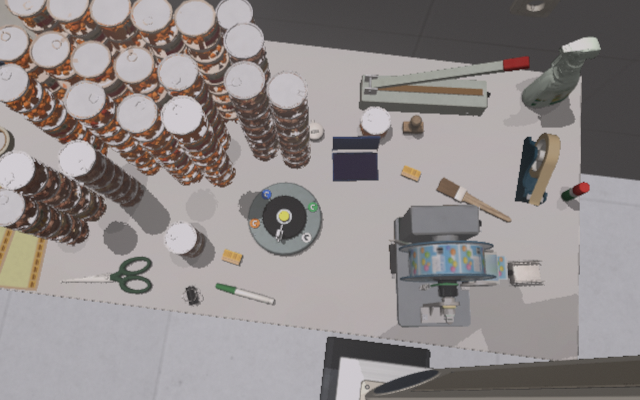

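View pics/side0.png

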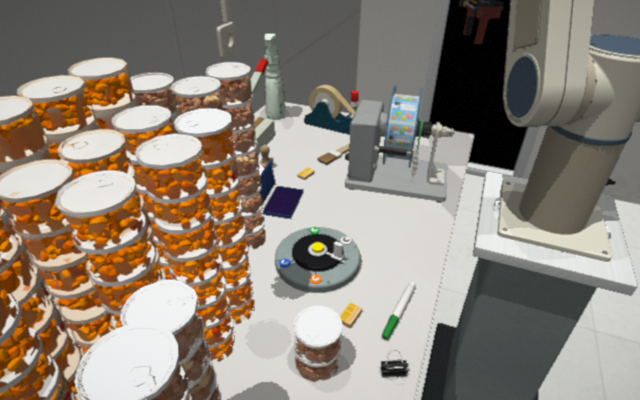

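The top view shows the selector at about (285,217), the yellow button at (284,215), orange at (256,224), white at (307,238) and the tab near (280,234). The side view agrees, with orange at (316,280). Next I measure these.

```bash
python3 - <<'E'
from h import *
im=np.load('pics/top0.npy',allow_pickle=True).item();s=np.load('pics/side0.npy',allow_pickle=True).item()
def cen(im,box,hl,hh,smin,z,vmin=90):
    x0,y0,x1,y1=box;hsv=cv2.cvtColor(np.ascontiguousarray(im["img"][y0:y1,x0:x1]),cv2.COLOR_RGB2HSV)
    m=cv2.inRange(hsv,(hl,smin,vmin),(hh,255,255));n,l,st,c=cv2.connectedComponentsWithStats(m)
    k=1+np.argmax(st[1:,4]);u=c[k]+[x0,y0];return u,st[k],ray(im,*u,z)
for nm,I,b in(("top",im,(245,178,325,258)),("side",s,(272,222,365,294))):
    B=None
    for col,hl,hh,sm,z in(("yellow",22,35,120,40),("orange",5,18,120,22.5),("blue",100,130,120,22.5),("green",45,80,120,22.5)):
        u,st,p=cen(I,b,hl,hh,sm,z)
        if B is None:B=p
        d=p-B;print(nm,col,u.round(1),st[4],p.round(1),"r",np.hypot(*d[:2]).round(1),"ang",np.degrees(np.arctan2(d[1],d[0])).round(1))
a=cv2.resize(im["img"][175:265,240:330],None,fx=6,fy=6,interpolation=cv2.INTER_CUBIC)
cv2.imwrite('pics/c0.png',a[:,:,::-1])
E
```

```text
top yellow [283.8 215.9] 67 [440.7 323.6  40. ] r 0.0 ang 0.0
top orange [254.5 223.1] 46 [419.  389.4  22.5] r 69.2 ang 108.3
top blue [268.4 194.8] 21 [488.9 367.4  22.5] r 65.1 ang 42.3Traceback (most recent call last):
  File "<stdin>", line 10, in <module>
  File "<stdin>", line 6, in cen
    return _wrapfunc(a, 'argmax', axis=axis, out=out, **kwds)
    return bound(*args, **kwds)
ValueError: attempt to get argmax of an empty sequence
```

```bash
cat >> h.py <<'E'
def cen(im,box,hl,hh,smin,z,vmin=60):
    x0,y0,x1,y1=box;hsv=cv2.cvtColor(np.ascontiguousarray(im["img"][y0:y1,x0:x1]),cv2.COLOR_RGB2HSV)
    m=cv2.inRange(hsv,(hl,smin,vmin),(hh,255,255));n,l,st,c=cv2.connectedComponentsWithStats(m)
    if n<2:return None,[0]*5,np.zeros(3)
    k=1+np.argmax(st[1:,4]);x,y,w,h,_=st[k]
    cs,_=cv2.findContours((l==k).astype(np.uint8),cv2.RETR_EXTERNAL,2);M=cv2.convexHull(cs[0])
    mk=cv2.fillConvexPoly(np.zeros_like(m),M,1);mo=cv2.moments(mk,True)
    u=np.array([mo['m10']/mo['m00']+x0,mo['m01']/mo['m00']+y0]);return u,st[k],ray(im,*u,z)
E
python3 - <<'E'
from h import *
im=np.load('pics/top0.npy',allow_pickle=True).item();s=np.load('pics/side0.npy',allow_pickle=True).item()
for nm,I,b in(("top",im,(245,178,325,258)),("side",s,(272,222,365,294))):
    B=None
    for col,hl,hh,sm,z in(("yellow",22,35,120,40),("orange",5,18,100,22.5),("blue",100,130,100,22.5),("green",40,90,100,22.5)):
        u,st,p=cen(I,b,hl,hh,sm,z)
        if B is None:B=p
        d=p-B;print(nm,col,u,st[4],p.round(1),"r",np.hypot(*d[:2]).round(1),"ang",np.degrees(np.arctan2(d[1],d[0])).round(1))
a=cv2.resize(im["img"][175:265,240:330],None,fx=6,fy=6,interpolation=cv2.INTER_CUBIC)
b=cv2.resize(s["img"][220:300,270:370],None,fx=6,fy=6,interpolation=cv2.INTER_CUBIC)
cv2.imwrite('pics/c0.png',np.hstack([a[:480,:],b])[:,:,::-1][:, :1140] if 0 else a[:,:,::-1]);cv2.imwrite('pics/c1.png',b[:,:,::-1])
E
```

```text
top yellow [283.94285714 215.95714286] 67 [440.6 323.2  40. ] r 0.0 ang 0.0
top orange [254.53246753 222.94805195] 54 [419.4 389.2  22.5] r 69.3 ang 107.8
top blue [266. 194.] 47 [489.9 373.2  22.5] r 70.3 ang 45.4
top green [312.14754098 206.6557377 ] 33 [473.6 263.5  22.5] r 68.3 ang -61.1
side yellow [317.28318584 245.95575221] 109 [438.1 325.   40. ] r 0.0 ang 0.0
side orange [315.02912621 278.45631068] 78 [416.4 390.3  22.5] r 68.8 ang 108.4
side blue [284.48275862 262.65517241] 64 [485.9 374.3  22.5] r 68.7 ang 45.9
side green [314.10447761 230.32835821] 41 [469.2 265.2  22.5] r 67.4 ang -62.5
```

View pics/c0.png

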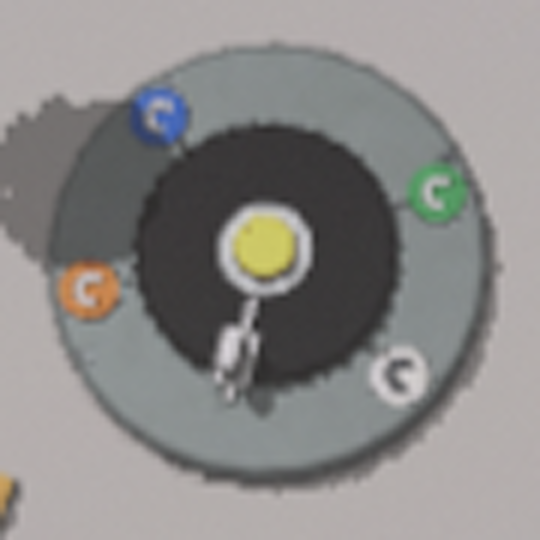

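View pics/c1.png

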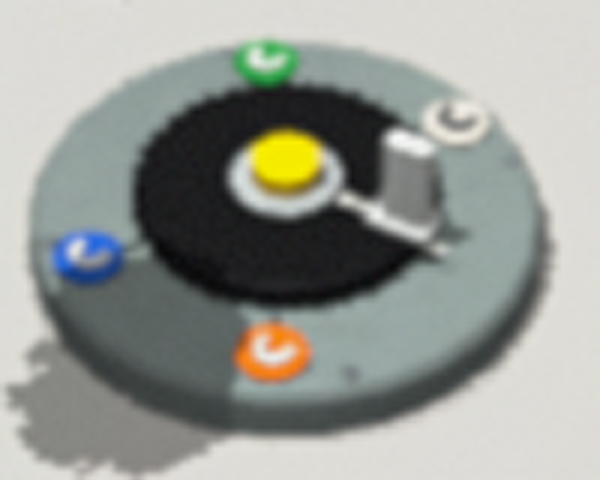

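Crops: the pointer (nib at crop (232,395)) sits slightly on the orange side of the value 0 tick at (262,405). It has to turn clockwise seen from above. I still need the pointer angle and the obstacle positions.

```bash
python3 - <<'E'
from h import *
im=np.load('pics/top0.npy',allow_pickle=True).item();s=np.load('pics/side0.npy',allow_pickle=True).item()
c=np.array([439.3,324.1])
f=lambda n,I,u,v,z,o=None:(lambda p:print(n,p.round(0),"r",np.hypot(*(p[:2]-c)).round(1),"ang",np.degrees(np.arctan2(*(p[:2]-c)[::-1])).round(1)))(ray(I,u,v,z))
f("nib out top",im,240+232/6,175+395/6,31);f("nib in top",im,240+250/6,175+310/6,31)
f("nib out side",s,270+445/6,220+248/6,31);f("nib in side",s,270+340/6,220+197/6,31)
f("tabtop side",s,270+412/6,220+140/6,66);f("tabtop top",im,240+240/6,175+345/6,66)
f("tick",im,240+262/6,175+405/6,20)
f("stack base",im,297,168,0);f("stack base2",im,270,160,0);f("can base",im,190,260,0)
def tri(a,b):
    L=[]
    for I,(u,v) in((im,a),(s,b)):
        o=np.array(I["cam_to_world"])[:3,3];d=ray(I,u,v,0)-o;L.append((o,d/np.linalg.norm(d)))
    A=sum(np.eye(3)-np.outer(d,d) for o,d in L);B=sum((np.eye(3)-np.outer(d,d))@o for o,d in L)
    p=np.linalg.solve(A,B);print(p.round(0),[np.linalg.norm(np.cross(p-o,d)).round(1) for o,d in L])
tri((440,220),(370,110)) # motor box top-ish
tri((448,242),(406,95)) # reel top
tri((183,238),(318,327)) # can lid
tri((290,88),(228,70)) # stack lid
for u,v in((400,205),(480,205),(400,325),(470,325)):print(ray(im,u,v,0).round(0),ray(im,u,v,200).round(0))
E
```

```text
nib out top [384. 328.  31.] r 55.1 ang 176.0
nib in top [417. 326.  31.] r 22.2 ang 175.8
nib out side [379. 337.  31.] r 62.0 ang 168.4
nib in side [418. 327.  31.] r 22.0 ang 171.7
tabtop side [393. 330.  66.] r 46.3 ang 173.2
tabtop top [398. 324.  66.] r 41.2 ang 179.7
tick [383. 317.  20.] r 56.3 ang -172.9
stack base [567. 312.   0.] r 128.7 ang -5.3
stack base2 [579. 379.   0.] r 150.2 ang 21.4
can base [319. 526.   0.] r 234.9 ang 120.7
[440.   5. 190.] [np.float64(3.1), np.float64(3.1)]
[377.  -4. 237.] [np.float64(16.3), np.float64(16.3)]
[357. 528.  81.] [np.float64(1.1), np.float64(1.1)]
[602. 314. 362.] [np.float64(2.0), np.float64(2.0)]
[508.  60.   0.] [461.  87. 200.]
[ 531. -126.    0.] [480. -68. 200.]
[235.  36.   0.] [234.  67. 200.]
[ 255. -119.    0.] [250. -62. 200.]
```

Orange lies at 108.5° and the pointer at about 174° (world angles about the axis at (439,324)), so the tab has to go about 65° clockwise. I'll close the gripper, rise over the reel machine (top at about 240), and turn the tool as I go so its x axis pushes the tab.

Emit:
send_rows(commands=[{"translation": [0.03, 0.1, 0.1], "twist": [0, 0, 0.07]}, {"translation": [0.06, 0.2, 0.2], "twist": [0, 0, 0.14]}, {"translation": [0.09, 0.3, 0.3], "twist": [0, 0, 0.21]}, {"translation": [0.12, 0.4, 0.4], "twist": [0, 0, 0.28]}, {"translation": [0.15, 0.5, 0.5], "twist": [0, 0, 0.35]}, {"translation": [0.18, 0.6, 0.6], "twist": [0, 0, 0.42]}, {"translation": [0.21, 0.7, 0.7], "twist": [0, 0, 0.49]}, {"translation": [0.24, 0.8, 0.8], "twist": [0, 0, 0.56]}, {"translation": [0.27, 0.9, 0.9], "twist": [0, 0, 0.63]}, {"translation": [0.3, 1.0, 1.0], "twist": [0, 0, 0.7]}], grip=1)

```text
t: 1.1
ee_pos: [302.0, -462.0, 505.5]
orientation: [-2.892, -1.227, -0.0]
ft_force: [0.4, -0.9, -0.6]
width: 11.5
```

Emit:
send_rows(commands=[{"translation": [0.03, 0.1, 0], "twist": [0, 0, 0.07]}, {"translation": [0.06, 0.2, 0], "twist": [0, 0, 0.14]}, {"translation": [0.09, 0.3, 0], "twist": [0, 0, 0.21]}, {"translation": [0.12, 0.4, 0], "twist": [0, 0, 0.28]}, {"translation": [0.15, 0.5, 0], "twist": [0, 0, 0.35]}, {"translation": [0.18, 0.6, 0], "twist": [0, 0, 0.42]}, {"translation": [0.21, 0.7, 0], "twist": [0, 0, 0.49]}, {"translation": [0.24, 0.8, 0], "twist": [0, 0, 0.56]}, {"translation": [0.27, 0.9, 0], "twist": [0, 0, 0.63]}, {"translation": [0.3, 1.0, 0], "twist": [0, 0, 0.7]}])

```text
t: 2.1
ee_pos: [332.0, -362.0, 504.7]
orientation: [2.634, 1.712, 0.0]
ft_force: [-0.8, -0.3, -0.3]
width: 0.3
```

Emit:
send_rows(commands=[{"translation": [0.06, 0.1, 0], "twist": [0, 0, 0.063]}, {"translation": [0.12, 0.2, 0], "twist": [0, 0, 0.126]}, {"translation": [0.18, 0.3, 0], "twist": [0, 0, 0.189]}, {"translation": [0.24, 0.4, 0], "twist": [0, 0, 0.252]}, {"translation": [0.3, 0.5, 0], "twist": [0, 0, 0.315]}, {"translation": [0.36, 0.6, 0], "twist": [0, 0, 0.378]}, {"translation": [0.42, 0.7, 0], "twist": [0, 0, 0.441]}, {"translation": [0.48, 0.8, 0], "twist": [0, 0, 0.504]}, {"translation": [0.54, 0.9, 0], "twist": [0, 0, 0.567]}, {"translation": [0.6, 1.0, 0], "twist": [0, 0, 0.63]}])

```text
t: 3.1
ee_pos: [392.2, -261.9, 504.7]
orientation: [2.333, 2.104, 0.0]
ft_force: [0.0, -0.3, -0.2]
width: 0.2
```

Emit:
send_rows(commands=[{"translation": [0, 0.1, 0], "twist": [0, 0, 0]}, {"translation": [0, 0.2, 0], "twist": [0, 0, 0]}, {"translation": [0, 0.3, 0], "twist": [0, 0, 0]}, {"translation": [0, 0.4, 0], "twist": [0, 0, 0]}, {"translation": [0, 0.5, 0], "twist": [0, 0, 0]}, {"translation": [0, 0.6, 0], "twist": [0, 0, 0]}, {"translation": [0, 0.7, 0], "twist": [0, 0, 0]}, {"translation": [0, 0.8, 0], "twist": [0, 0, 0]}, {"translation": [0, 0.9, 0], "twist": [0, 0, 0]}, {"translation": [0, 1.0, 0], "twist": [0, 0, 0]}])

```text
t: 4.1
ee_pos: [391.7, -162.0, 504.7]
orientation: [2.336, 2.101, 0.0]
ft_force: [0.5, -0.0, -0.5]
width: 0.2
```

Emit:
send_rows(commands=[{"translation": [0, 0.1, 0], "twist": [0, 0, 0]}, {"translation": [0, 0.2, 0], "twist": [0, 0, 0]}, {"translation": [0, 0.3, 0], "twist": [0, 0, 0]}, {"translation": [0, 0.4, 0], "twist": [0, 0, 0]}, {"translation": [0, 0.5, 0], "twist": [0, 0, 0]}, {"translation": [0, 0.6, 0], "twist": [0, 0, 0]}, {"translation": [0, 0.7, 0], "twist": [0, 0, 0]}, {"translation": [0, 0.8, 0], "twist": [0, 0, 0]}, {"translation": [0, 0.9, 0], "twist": [0, 0, 0]}, {"translation": [0, 1.0, 0], "twist": [0, 0, 0]}])

```text
t: 5.1
ee_pos: [391.8, -62.0, 504.7]
orientation: [2.336, 2.101, 0.0]
ft_force: [0.4, 0.1, -0.5]
width: 0.6
```

Emit:
send_rows(commands=[{"translation": [0, 0.1, 0], "twist": [0, 0, 0]}, {"translation": [0, 0.2, 0], "twist": [0, 0, 0]}, {"translation": [0, 0.3, 0], "twist": [0, 0, 0]}, {"translation": [0, 0.4, 0], "twist": [0, 0, 0]}, {"translation": [0, 0.5, 0], "twist": [0, 0, 0]}, {"translation": [0, 0.6, 0], "twist": [0, 0, 0]}, {"translation": [0, 0.7, 0], "twist": [0, 0, 0]}, {"translation": [0, 0.8, 0], "twist": [0, 0, 0]}, {"translation": [0, 0.9, 0], "twist": [0, 0, 0]}, {"translation": [0, 1.0, 0], "twist": [0, 0, 0]}])

```text
t: 6.1
ee_pos: [391.7, 38.0, 504.7]
orientation: [-2.336, -2.101, -0.0]
ft_force: [0.3, -0.4, 0.6]
width: 0.4
```

Emit:
send_rows(commands=[{"translation": [0, 0.1, 0], "twist": [0, 0, 0]}, {"translation": [0, 0.2, 0], "twist": [0, 0, 0]}, {"translation": [0, 0.3, 0], "twist": [0, 0, 0]}, {"translation": [0, 0.4, 0], "twist": [0, 0, 0]}, {"translation": [0, 0.5, 0], "twist": [0, 0, 0]}, {"translation": [0, 0.6, 0], "twist": [0, 0, 0]}, {"translation": [0, 0.7, 0], "twist": [0, 0, 0]}, {"translation": [0, 0.8, 0], "twist": [0, 0, 0]}, {"translation": [0, 0.9, 0], "twist": [0, 0, 0]}, {"translation": [0, 1.0, 0], "twist": [0, 0, 0]}])

```text
t: 7.1
ee_pos: [391.8, 138.0, 504.7]
orientation: [2.336, 2.101, -0.0]
ft_force: [0.3, 0.9, -0.2]
width: 0.7
```

Emit:
send_rows(commands=[{"translation": [0, 0.1, 0], "twist": [0, 0, 0]}, {"translation": [0, 0.2, -0.1], "twist": [0, 0, 0]}, {"translation": [0, 0.3, -0.2], "twist": [0, 0, 0]}, {"translation": [0, 0.4, -0.3], "twist": [0, 0, 0]}, {"translation": [0, 0.5, -0.4], "twist": [0, 0, 0]}, {"translation": [0, 0.6, -0.5], "twist": [0, 0, 0]}, {"translation": [0, 0.7, -0.6], "twist": [0, 0, 0]}, {"translation": [0, 0.8, -0.7], "twist": [0, 0, 0]}, {"translation": [0, 0.9, -0.8], "twist": [0, 0, 0]}, {"translation": [0, 1.0, -0.9], "twist": [0, 0, 0]}])

```text
t: 8.1
ee_pos: [391.8, 238.0, 413.8]
orientation: [2.336, 2.101, -0.0]
ft_force: [-0.2, -0.3, -0.8]
width: 0.3
```

Emit:
send_rows(commands=[{"translation": [0, 0.06, -0.1], "twist": [0, 0, 0]}, {"translation": [0, 0.12, -0.2], "twist": [0, 0, 0]}, {"translation": [0, 0.18, -0.3], "twist": [0, 0, 0]}, {"translation": [0, 0.24, -0.4], "twist": [0, 0, 0]}, {"translation": [0, 0.3, -0.5], "twist": [0, 0, 0]}, {"translation": [0, 0.36, -0.6], "twist": [0, 0, 0]}, {"translation": [0, 0.42, -0.7], "twist": [0, 0, 0]}, {"translation": [0, 0.48, -0.8], "twist": [0, 0, 0]}, {"translation": [0, 0.53, -0.9], "twist": [0, 0, 0]}, {"translation": [0, 0.57, -1.0], "twist": [0, 0, 0]}])

```text
t: 9.1
ee_pos: [391.8, 294.7, 313.8]
orientation: [-2.336, -2.101, -0.0]
ft_force: [-0.9, -0.0, 0.0]
width: 0.4
```

Emit:
send_rows(commands=[{"translation": [0, 0, -0.1], "twist": [0, 0, 0]}, {"translation": [0, 0, -0.2], "twist": [0, 0, 0]}, {"translation": [0, 0, -0.3], "twist": [0, 0, 0]}, {"translation": [0, 0, -0.4], "twist": [0, 0, 0]}, {"translation": [0, 0, -0.5], "twist": [0, 0, 0]}, {"translation": [0, 0, -0.6], "twist": [0, 0, 0]}, {"translation": [0, 0, -0.7], "twist": [0, 0, 0]}, {"translation": [0, 0, -0.8], "twist": [0, 0, 0]}, {"translation": [0, 0, -0.85], "twist": [0, 0, 0]}, {"translation": [0, 0, -0.86], "twist": [0, 0, 0]}])

```text
t: 10.1
ee_pos: [391.6, 294.1, 227.9]
orientation: [-2.336, -2.101, 0.002]
ft_force: [-1.0, 0.1, 0.5]
width: 0.6
```

```bash
python3 - <<'E'
from h import *
s=snap("side","pics/side1.png")
b=cv2.resize(s["img"][180:310,250:400],None,fx=4,fy=4,interpolation=cv2.INTER_CUBIC);cv2.imwrite('pics/c2.png',b[:,:,::-1])
E
```

```text
(no output)
```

View pics/c2.png

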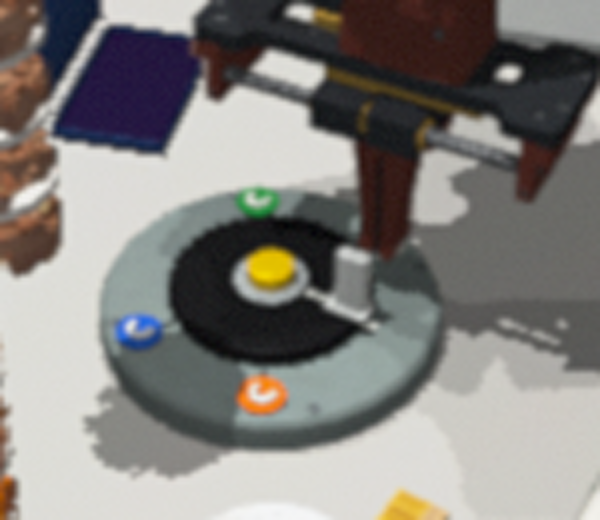

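The finger (crop (385,240)) stands just behind the tab (355,280) and clear of it. Next I work out the arc rows.

```bash
python3 - <<'E'
import numpy as np
c=np.array([439.3,324.1])
def P(phi,d):
    a=np.radians(phi);return c+45*np.array([np.cos(a),np.sin(a)])-d*np.array([np.sin(a),-np.cos(a)])
cur=np.array([391.7,294.7]);cphi=174.1
for fin in([(174,34+(14-34)*k/10) for k in range(1,11)],[(174-2.1*k,14) for k in range(1,11)],[(153-2.1*k,14) for k in range(1,11)],[(132-2.0*k,14) for k in range(1,11)]):
    for ph,d in fin:
        t=(P(ph,d)-cur)/100;print(t.round(3),round(np.radians(ph-cphi)/.5,3))
    cur=P(*fin[-1]);cphi=fin[-1][0];print()
E
```

```text
[-0.005  0.023] -0.003
[-0.003  0.043] -0.003
[-0.001  0.063] -0.003
[0.001 0.082] -0.003
[0.003 0.102] -0.003
[0.005 0.122] -0.003
[0.008 0.142] -0.003
[0.01  0.162] -0.003
[0.012 0.182] -0.003
[0.014 0.202] -0.003

[-0.003  0.017] -0.073
[-0.006  0.034] -0.147
[-0.007  0.051] -0.22
[-0.009  0.069] -0.293
[-0.009  0.086] -0.367
[-0.009  0.103] -0.44
[-0.008  0.12 ] -0.513
[-0.007  0.138] -0.586
[-0.005  0.155] -0.66
[-0.002  0.172] -0.733

[0.003 0.017] -0.073
[0.007 0.034] -0.147
[0.012 0.05 ] -0.22
[0.017 0.067] -0.293
[0.022 0.083] -0.367
[0.029 0.099] -0.44
[0.035 0.115] -0.513
[0.043 0.131] -0.586
[0.051 0.146] -0.66
[0.059 0.161] -0.733

[0.009 0.014] -0.07
[0.018 0.028] -0.14
[0.027 0.041] -0.209
[0.037 0.054] -0.279
[0.048 0.067] -0.349
[0.059 0.079] -0.419
[0.07  0.091] -0.489
[0.082 0.102] -0.559
[0.094 0.113] -0.628
[0.107 0.124] -0.698
```

Emit:
send_rows(commands=[{"translation": [0, 0.023, 0], "twist": [0, 0, 0]}, {"translation": [0, 0.043, 0], "twist": [0, 0, 0]}, {"translation": [0, 0.063, 0], "twist": [0, 0, 0]}, {"translation": [0, 0.082, 0], "twist": [0, 0, 0]}, {"translation": [0.003, 0.102, 0], "twist": [0, 0, 0]}, {"translation": [0.005, 0.122, 0], "twist": [0, 0, 0]}, {"translation": [0.008, 0.142, 0], "twist": [0, 0, 0]}, {"translation": [0.01, 0.162, 0], "twist": [0, 0, 0]}, {"translation": [0.012, 0.182, 0], "twist": [0, 0, 0]}, {"translation": [0.014, 0.202, 0], "twist": [0, 0, 0]}])

```text
t: 11.15
ee_pos: [393.1, 314.3, 228.6]
orientation: [2.336, 2.101, -0.001]
ft_force: [1.1, -2.2, 1.2]
width: 0.1
```

Emit:
send_rows(commands=[{"translation": [-0.003, 0.017, 0], "twist": [0, 0, -0.073]}, {"translation": [-0.006, 0.034, 0], "twist": [0, 0, -0.147]}, {"translation": [-0.007, 0.051, 0], "twist": [0, 0, -0.22]}, {"translation": [-0.009, 0.069, 0], "twist": [0, 0, -0.293]}, {"translation": [-0.009, 0.086, 0], "twist": [0, 0, -0.367]}, {"translation": [-0.009, 0.103, 0], "twist": [0, 0, -0.44]}, {"translation": [-0.008, 0.12, 0], "twist": [0, 0, -0.513]}, {"translation": [-0.007, 0.138, 0], "twist": [0, 0, -0.586]}, {"translation": [-0.005, 0.155, 0], "twist": [0, 0, -0.66]}, {"translation": [-0.002, 0.172, 0], "twist": [0, 0, -0.733]}])

```text
t: 12.15
ee_pos: [392.8, 331.2, 228.6]
orientation: [2.68, 1.637, -0.002]
ft_force: [-0.0, -4.3, 2.6]
width: 0.2
```

Emit:
send_rows(commands=[{"translation": [0.003, 0.017, 0], "twist": [0, 0, -0.073]}, {"translation": [0.007, 0.034, 0], "twist": [0, 0, -0.147]}, {"translation": [0.012, 0.05, 0], "twist": [0, 0, -0.22]}, {"translation": [0.017, 0.067, 0], "twist": [0, 0, -0.293]}, {"translation": [0.022, 0.083, 0], "twist": [0, 0, -0.367]}, {"translation": [0.029, 0.099, 0], "twist": [0, 0, -0.44]}, {"translation": [0.035, 0.115, 0], "twist": [0, 0, -0.513]}, {"translation": [0.043, 0.131, 0], "twist": [0, 0, -0.586]}, {"translation": [0.051, 0.146, 0], "twist": [0, 0, -0.66]}, {"translation": [0.059, 0.161, 0], "twist": [0, 0, -0.733]}])

```text
t: 13.15
ee_pos: [398.4, 347.2, 228.5]
orientation: [2.934, 1.121, -0.003]
ft_force: [-1.5, -2.9, 2.4]
width: 0.5
```

Emit:
send_rows(commands=[{"translation": [0.009, 0.014, 0], "twist": [0, 0, -0.07]}, {"translation": [0.018, 0.028, 0], "twist": [0, 0, -0.14]}, {"translation": [0.027, 0.041, 0], "twist": [0, 0, -0.209]}, {"translation": [0.037, 0.054, 0], "twist": [0, 0, -0.279]}, {"translation": [0.048, 0.067, 0], "twist": [0, 0, -0.349]}, {"translation": [0.059, 0.079, 0], "twist": [0, 0, -0.419]}, {"translation": [0.07, 0.091, 0], "twist": [0, 0, -0.489]}, {"translation": [0.082, 0.102, 0], "twist": [0, 0, -0.559]}, {"translation": [0.094, 0.113, 0], "twist": [0, 0, -0.628]}, {"translation": [0.107, 0.124, 0], "twist": [0, 0, -0.698]}])

```text
t: 14.15
ee_pos: [409.0, 359.9, 228.5]
orientation: [3.084, 0.595, -0.003]
ft_force: [-3.2, -0.9, 1.8]
width: 0.7
```

```bash
python3 - <<'E'
from h import *
s=snap("side","pics/side2.png")
b=cv2.resize(s["img"][190:310,260:380],None,fx=5,fy=5,interpolation=cv2.INTER_CUBIC);cv2.imwrite('pics/c3.png',b[:,:,::-1])
E
```

```text
(no output)
```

View pics/c3.png

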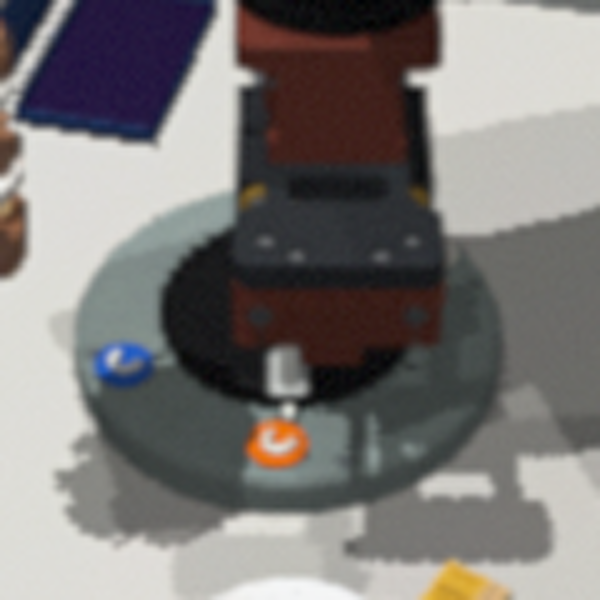

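The tab (288,370) and nib (288,412) are almost at the orange label (277,443). I'll measure how much is left.

```bash
python3 - <<'E'
from h import *
s=np.load('pics/side2.npy',allow_pickle=True).item()
c=np.array([438.1,325.0])
a=lambda p:(np.hypot(*(p[:2]-c)).round(1),np.degrees(np.arctan2(*(p[:2]-c)[::-1])).round(1))
for z in(26,31):print("nib",a(ray(s,260+288/5,190+412/5,z)))
u,_,p=cen(s,(300,265,335,290),5,18,100,22.5);print("orange",u,a(p))
# predicted pixels of pointer at r=55..59,z=30 and 26 for angles
for ph in(108,110,112,114):
    r=np.radians(ph)
    print(ph,[(proj(s,[*(c+R*np.array([np.cos(r),np.sin(r)])),z])-[260,190])*5 for R,z in((56,31),(44,66))])
E
```

```text
nib (np.float64(56.8), np.float64(112.5))
nib (np.float64(61.6), np.float64(112.4))
orange [315.02912621 278.45631068] (np.float64(68.8), np.float64(108.4))
108 [array([276.22592678, 400.66681387]), array([278.57446588, 309.07761964])]
110 [array([281.49954984, 400.86056892]), array([282.77744513, 309.22678851])]
112 [array([286.77984021, 400.92036275]), array([286.98560378, 309.27428543])]
114 [array([292.0592607 , 400.84610915]), array([291.19311366, 309.2200441 ])]
```

Pointer at 112.4°, orange at 108.4°, so I push 3.8° further and hold. After that I back off along the tool's -x and rise.

Emit:
send_rows(commands=[{"translation": [0.006, 0.005, 0], "twist": [0, 0, -0.033]}, {"translation": [0.012, 0.01, 0], "twist": [0, 0, -0.066]}, {"translation": [0.019, 0.015, 0], "twist": [0, 0, -0.1]}, {"translation": [0.025, 0.02, 0], "twist": [0, 0, -0.133]}, {"translation": [0.025, 0.02, 0], "twist": [0, 0, -0.133]}, {"translation": [0.025, 0.02, 0], "twist": [0, 0, -0.133]}, {"translation": [0.025, 0.02, 0], "twist": [0, 0, -0.133]}, {"translation": [0.025, 0.02, 0], "twist": [0, 0, -0.133]}, {"translation": [0.025, 0.02, 0], "twist": [0, 0, -0.133]}, {"translation": [0.025, 0.02, 0], "twist": [0, 0, -0.133]}])

```text
t: 15.2
ee_pos: [412.0, 362.0, 228.6]
orientation: [3.102, 0.495, -0.0]
ft_force: [-2.2, -2.3, -1.8]
width: 0.4
```

Emit:
send_rows(commands=[{"translation": [-0.03, -0.01, 0], "twist": [0, 0, 0]}, {"translation": [-0.07, -0.023, 0], "twist": [0, 0, 0]}, {"translation": [-0.11, -0.037, 0], "twist": [0, 0, 0]}, {"translation": [-0.15, -0.05, 0], "twist": [0, 0, 0]}, {"translation": [-0.15, -0.05, 0.1], "twist": [0, 0, 0]}, {"translation": [-0.15, -0.05, 0.2], "twist": [0, 0, 0]}, {"translation": [-0.15, -0.05, 0.3], "twist": [0, 0, 0]}, {"translation": [-0.15, -0.05, 0.4], "twist": [0, 0, 0]}, {"translation": [-0.15, -0.05, 0.5], "twist": [0, 0, 0]}, {"translation": [-0.15, -0.05, 0.5], "twist": [0, 0, 0]}])

```text
t: 16.2
ee_pos: [397.6, 357.5, 280.5]
orientation: [-3.101, -0.494, -0.004]
ft_force: [0.0, 0.3, -0.1]
width: 0.6
```

```bash
python3 - <<'E'
from h import *
s=snap("side","pics/side3.png")
b=cv2.resize(s["img"][190:310,260:380],None,fx=5,fy=5,interpolation=cv2.INTER_CUBIC);cv2.imwrite('pics/c4.png',b[:,:,::-1]);print(ctrl.get_obs()['ee_pos'])
E
```

```text
[397.33101049 357.28679843 279.68027209]
```

View pics/c4.png

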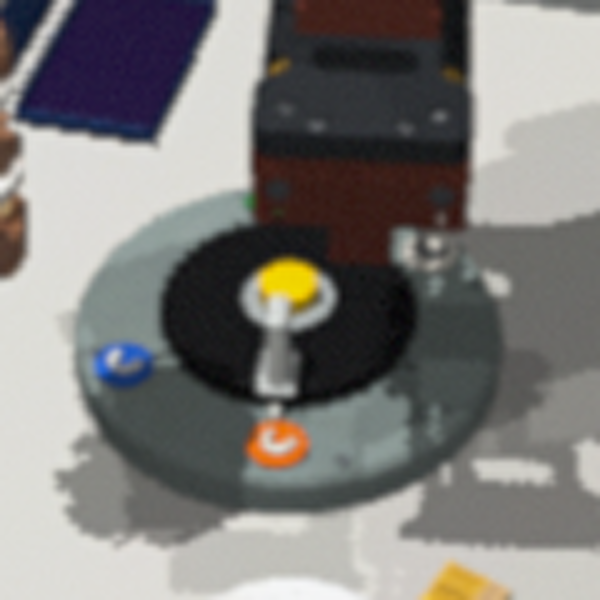

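The nib (276,410) lines up with the orange label (277,443), at 108°, and the fingers are clear. I'll move over the button at a safe height, then descend.

Emit:
send_rows(commands=[{"translation": [0.05, -0.04, 0], "twist": [0, 0, 0]}, {"translation": [0.11, -0.085, 0], "twist": [0, 0, 0]}, {"translation": [0.17, -0.135, 0], "twist": [0, 0, 0]}, {"translation": [0.23, -0.185, 0], "twist": [0, 0, 0]}, {"translation": [0.29, -0.23, 0], "twist": [0, 0, 0]}, {"translation": [0.35, -0.28, 0], "twist": [0, 0, 0]}, {"translation": [0.39, -0.31, 0], "twist": [0, 0, 0]}, {"translation": [0.42, -0.33, 0], "twist": [0, 0, 0]}, {"translation": [0.42, -0.33, 0], "twist": [0, 0, 0]}, {"translation": [0.42, -0.33, 0], "twist": [0, 0, 0]}])

```text
t: 17.25
ee_pos: [439.0, 324.1, 278.7]
orientation: [-3.102, -0.495, 0.0]
ft_force: [0.6, -0.1, 0.4]
width: -0.0
```

Emit:
send_rows(commands=[{"translation": [0, 0, -0.1], "twist": [0, 0, 0]}, {"translation": [0, 0, -0.2], "twist": [0, 0, 0]}, {"translation": [0, 0, -0.3], "twist": [0, 0, 0]}, {"translation": [0, 0, -0.4], "twist": [0, 0, 0]}, {"translation": [0, 0, -0.47], "twist": [0, 0, 0]}, {"translation": [0, 0, -0.52], "twist": [0, 0, 0]}, {"translation": [0, 0, -0.54], "twist": [0, 0, 0]}, {"translation": [0, 0, -0.55], "twist": [0, 0, 0]}, {"translation": [0, 0, -0.55], "twist": [0, 0, 0]}, {"translation": [0, 0, -0.55], "twist": [0, 0, 0]}])

```text
t: 18.25
ee_pos: [439.2, 324.2, 224.0]
orientation: [-3.102, -0.495, -0.001]
ft_force: [0.2, 0.1, 0.7]
width: 0.5
```

Emit:
send_rows(commands=[{"translation": [0, 0, -0.015], "twist": [0, 0, 0]}, {"translation": [0, 0, -0.03], "twist": [0, 0, 0]}, {"translation": [0, 0, -0.045], "twist": [0, 0, 0]}, {"translation": [0, 0, -0.06], "twist": [0, 0, 0]}, {"translation": [0, 0, -0.07], "twist": [0, 0, 0]}, {"translation": [0, 0, -0.074], "twist": [0, 0, 0]}, {"translation": [0, 0, -0.074], "twist": [0, 0, 0]}, {"translation": [0, 0, -0.074], "twist": [0, 0, 0]}, {"translation": [0, 0, -0.074], "twist": [0, 0, 0]}, {"translation": [0, 0, -0.074], "twist": [0, 0, 0]}])

```text
t: 19.25
ee_pos: [439.2, 324.2, 216.4]
orientation: [-3.102, -0.495, -0.001]
ft_force: [1.7, 0.1, 5.0]
width: 0.3
```

The reading of 5 N at a tip height of 34.4 mm fits about 5.6 mm of travel. I'll nudge slightly further, then release and rise.

Emit:
send_rows(commands=[{"translation": [0, 0, -0.006], "twist": [0, 0, 0]}, {"translation": [0, 0, -0.006], "twist": [0, 0, 0]}, {"translation": [0, 0, 0.03], "twist": [0, 0, 0]}, {"translation": [0, 0, 0.08], "twist": [0, 0, 0]}, {"translation": [0, 0, 0.15], "twist": [0, 0, 0]}, {"translation": [0, 0, 0.25], "twist": [0, 0, 0]}, {"translation": [0, 0, 0.35], "twist": [0, 0, 0]}, {"translation": [0, 0, 0.5], "twist": [0, 0, 0]}, {"translation": [0, 0, 0.65], "twist": [0, 0, 0]}, {"translation": [0, 0, 0.8], "twist": [0, 0, 0]}])

```text
t: 20.25
ee_pos: [439.0, 324.1, 297.8]
orientation: [-3.102, -0.495, -0.001]
ft_force: [0.6, -0.6, 0.1]
width: 0.2
```

Emit:
send_rows(commands=[{"translation": [-0.1, -0.1, 0.1], "twist": [0, 0, 0]}, {"translation": [-0.2, -0.2, 0.2], "twist": [0, 0, 0]}, {"translation": [-0.3, -0.3, 0.3], "twist": [0, 0, 0]}, {"translation": [-0.4, -0.4, 0.4], "twist": [0, 0, 0]}, {"translation": [-0.5, -0.5, 0.5], "twist": [0, 0, 0]}, {"translation": [-0.6, -0.6, 0.6], "twist": [0, 0, 0]}, {"translation": [-0.7, -0.7, 0.7], "twist": [0, 0, 0]}, {"translation": [-0.8, -0.8, 0.8], "twist": [0, 0, 0]}, {"translation": [-0.8, -0.8, 0.8], "twist": [0, 0, 0]}, {"translation": [-0.8, -0.8, 0.8], "twist": [0, 0, 0]}])

```text
t: 21.25
ee_pos: [359.2, 244.2, 377.0]
orientation: [-3.102, -0.494, -0.003]
ft_force: [-0.3, -0.3, -1.0]
width: 0.3
```

```bash
python3 - <<'E'
from h import *
s=snap("side","pics/side4.png")
b=cv2.resize(s["img"][190:310,260:380],None,fx=5,fy=5,interpolation=cv2.INTER_CUBIC);cv2.imwrite('pics/c5.png',b[:,:,::-1]);o=ctrl.get_obs();print(o['ee_pos'],o['ft_force'],o['t'])
print(cen(s,(300,230,335,260),22,35,120,40)[2])
E
```

```text
[359.38680196 244.3596337  376.65725405] [-0.14482375 -0.13806019 -0.05760856] 21.3
[437.94381164 323.81011298  40.        ]
```

View pics/c5.png

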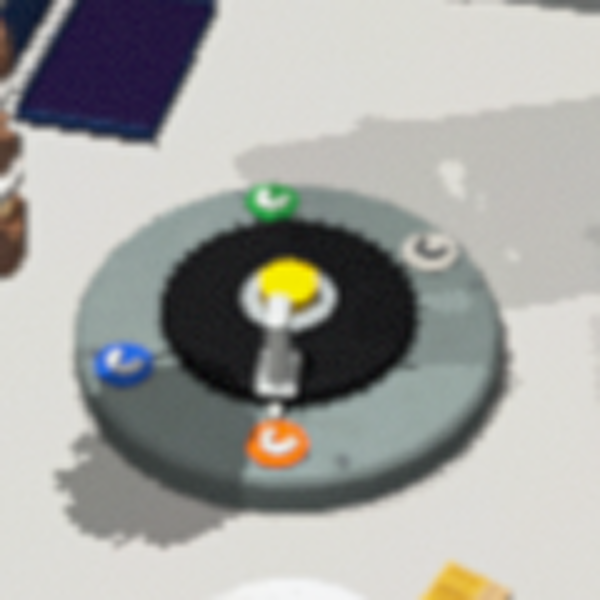

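The pointer (276,410) is still on orange (277,443), the button (289,282) is up again and the arm is clear, so I'm handing the job in.

```bash
python3 -c "
from workcell import ctrl
print(ctrl.close_job())"
```

```text
the job is handed in; nothing more can be done
None
```

The dial's pointer is set on the orange label, and after that I pressed the yellow button and let it come up. I handed the job in at about 21 s; the hand-in gives no verdict.

- **Dial:** I pushed the tab about 66° clockwise with the closed fingertips, in an arc with a small correction at the end. Wrist force readings at the end of each move were about 5 N or less.
- **Pointer:** the last picture shows it at about 108°, against 108.4° measured for the orange label. That is well under 1 mm off, with measuring error of about 2 mm.
- **Button:** the deepest reading was 5.0 N with the tips at 34.4 mm, which fits about 5.6 mm of travel. I then pushed about 0.6 mm more and took no reading there. It looks fully up in the last picture.
- **Clearance:** the wrist force read near zero and the arm stood clear at the end. I kept the path clear of the loose things but did not measure their positions again afterwards.
- **Disagreement:** the first pointer angle came out between 168° and 180° depending on the view. It did not matter, because I measured again just before the last push.

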